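Find the switch that snaps and clamp it in the test jig

ROBOT

A 6-joint arm with a two-finger parallel gripper is mounted at the origin on the work surface. World frame = base frame: x ahead of the robot, y to its left, z up, the work surface at z = 0. Lengths are in m, angles in rad, forces in N, time in s.
With the tool pointing down it reaches from about 0.425 to 0.95 m from the base axis. Payload 3.5 kg.
Tool frame: the origin (TCP) lies on the centre line of the jaws, within the pads' length; the fingertips stand 25 mm ahead of it and the grasp point (between the pads) lies 6 mm ahead of it (ctrl.finger_overhang is the distance from the TCP to the fingertips, in m); z points along the fingers, y is the line along which they close (so a half turn about z gives the same grasp; the last joint's range is limited). The gripper opens to 85 mm and grips with 20 to 120 N. Pads are 22 mm wide; open, the fingers measure 114 mm over their backs; the gripper's body (76 mm by 85 mm) begins 54 mm behind the grasp point. The pads swing forward as they close: fully open they stand 13 mm farther back than shut.
Start: joints at [0.997, 0.286, 1.577, -0, 1.279, -0.15], TCP at [0.278, 0.615, 0.256] pointing down, gripper open.
Joint ranges: [-2.77, 2.77], [-0.9, 2.22], [0.21, 2.48], [-1.53, 4.67], [0.24, 2.81], [-2.84, 2.84]. Speed limits (rad/s): [2.79, 2.79, 3.14, 3.14, 3.14, 3.14].

INTERFACE

Orientations are given as a unit quaternion [x, y, z, w].
In Python, from plant import get_state, imaging, job, ctrl gives the robot as it stands.
- The arm moves only by the tool jog_arm, never from a script. Its argument "increments" is a list of rows, each an object of numbers: "dx", "dy", "dz": the shift along the world's x, y, z each as a share of 12 cm, from -1 to 1; "ax", "ay", "az": the turn, a rotation vector about the world's x, y, z each as a share of pi/2 rad, from -1 to 1; "gripper": the gripper command: -1 is shut, 1 is fully open, values between are in proportion. A call has 1 to 10 rows; each row is the pose to reach, as a shift and turn from the pose commanded when the call began; what a row does not reach only later rows make up. A row lasts 1/10 s, in which the tool goes at most 50 mm and 8.59 degrees, less where a joint would pass 70% of its speed; a pose out of reach is approached as far as the arm can. A call with a number of a shift or a turn outside -1 to 1 is refused whole. A call with a gripper value outside its range is refused whole. The fingers move at their own pace and stop on an object; "force" is the grip in N (left out, the last holds). Time passes only in rows, so rows that repeat a pose let the fingers close. It gives the time, the measured TCP pose, the force, the opening and the grip force at its end, in the units of the state.
- get_state(): the state, without advancing time (a new reading comes with each control period).
- imaging.read_camera(name): name is "scene" or "top" or "wrist"; returns a dict with "frame" (400x640x3 uint8, blue, green, red), "depth" (400x640 float32, m along the optical axis (not along the pixel's ray), 0 where there is no reading), "camera_matrix" (3x3 intrinsics, pixels), "extrinsics" (4x4, takes a point from camera to world coordinates); the wrist camera has in their place "mount" (4x4, takes a point from camera to tool coordinates, whose origin is the TCP and whose axes are the flange's). Camera axes: x right, y up, looking along -z (the intrinsics and any distortion apply to the point x, -y, -z); pixel columns grow to the right and rows downward; lengths in m; the calibration is good to about 2 mm. A picture is of the moment at which its call begins: read the wrist's pose just before it.
- job.sign_off(): hands the job in; it is judged then, once.
The state is a dict: "time": time; "qpos": joint angles; "dq": joint speeds; "joint_efforts": joint torques, N m; "eef_pos": TCP position; "tcp_rot": TCP orientation; "contact_force": force on the tool from outside, world axes, zero at the start; "wrist_torque": the same for the moment, N m; "opening": opening from 0.0 (shut) to 1.0 (fully open); "finger_force": force on a finger pad.
Only numpy, scipy, OpenCV 4.12 (cv2) and the standard library are available. Lean on these libraries where they do the work, as an engineer would, in place of code of your own. Each camera call takes 0.05 s, during which the arm holds its last target. There are 200 camera calls.

TASK

Three palm-button switches sit in the test jig on the repair bench, and only one is healthy: press the buttons by feel to find the one that snaps over part-way down, never driving any button down onto its bottom stop. Then screw down the knurled clamp nut of that switch clockwise until it stops tight, leaving the nuts of the two faulty switches as they are. Do not disturb the other things on the bench.

Things in the scene. Friction and masses are not known exactly. Their poses are not given: they have to be found in the camera images.
- jig: Fixed aluminium plate 280 x 540 x 12 mm; origin under its centre, x away from the robot, y left along the row, z up. Three alike stations 140 mm apart along y: a grey switch box 80 (x) x 90 (y) mm, top 64 mm above the table, with a black palm button on top, and nearer the robot its knurled brass clamp nut on a stud over a steel strap (28 mm wide along x, top 38 mm above the table).
- cap_1 (a point): Top centre of the left station's button when up (point fixed to the plate). Black mushroom cap 50 mm across (flat top 42 mm), 106 mm above the table; pressed straight down, springs back by itself, bottom stop 16 mm down. The healthy switch (at any of the stations): force climbs to about 6.5 N some 3 to 4 mm down, then snaps over, dropping to 1 to 2 N at 10 to 12 mm, then rises again.
- cap_2 (a point): Top centre of the middle station's button when up (point fixed to the plate). Black mushroom cap 50 mm across (flat top 42 mm), 106 mm above the table; pressed straight down, springs back by itself, bottom stop 16 mm down. The spongy faulty switch (at any of the stations): force climbs steadily from 1.5 N to 6 N at 10 mm, with no drop.
- cap_3 (a point): Top centre of the right station's button when up (point fixed to the plate). Black mushroom cap 50 mm across (flat top 42 mm), 106 mm above the table; pressed straight down, springs back by itself, bottom stop 16 mm down. The limp faulty switch (at any of the stations): force climbs from 0.7 N to only 2 N at 10 mm.
- collar_1 (a point): On the axis of the left station's clamp nut, half-way up it, 64 mm above the table, 110 mm from its button's axis towards the robot (point fixed to the plate). Knurled brass nut 44 mm across, 34 mm tall (about 47 to 81 mm above the table), gripped on its sides from above at any yaw; a 12 mm stud runs up through it to 88 mm above the table.
- collar_2 (a point): On the axis of the middle station's clamp nut, half-way up it, 64 mm above the table, 110 mm from its button's axis towards the robot (point fixed to the plate). Knurled brass nut 44 mm across, 34 mm tall (about 47 to 81 mm above the table), gripped on its sides from above at any yaw; a 12 mm stud runs up through it to 88 mm above the table.
- collar_3 (a point): On the axis of the right station's clamp nut, half-way up it, 64 mm above the table, 110 mm from its button's axis towards the robot (point fixed to the plate). Knurled brass nut 44 mm across, 34 mm tall (about 47 to 81 mm above the table), gripped on its sides from above at any yaw; a 12 mm stud runs up through it to 88 mm above the table.
- key_a (a joint): Downward travel of one of the three buttons (m, 0 = up, 0.016 = bottom stop). The switches are shuffled over the stations: the letter does not tell left, middle or right. Its clamp nut, at the same station, is nut_a.
- key_b (a joint): Downward travel of one of the three buttons (m, 0 = up, 0.016 = bottom stop). The switches are shuffled over the stations: the letter does not tell left, middle or right. Its clamp nut, at the same station, is nut_b.
- key_c (a joint): Downward travel of one of the three buttons (m, 0 = up, 0.016 = bottom stop). The switches are shuffled over the stations: the letter does not tell left, middle or right. Its clamp nut, at the same station, is nut_c.
- nut_a (a joint): Turn of the clamp nut belonging to switch key_a (rad). Grows as it is turned clockwise seen from above (tightening); starts between 0 and 0.8, stops tight at 2.5 at the healthy switch (a faulty one's binds at 2.2), so it takes more than one grip. Turns with light friction (0.12 N m), stays where left, sinks 4 mm per full turn.
- nut_b (a joint): Turn of the clamp nut belonging to switch key_b (rad). Grows as it is turned clockwise seen from above (tightening); starts between 0 and 0.8, stops tight at 2.5 at the healthy switch (a faulty one's binds at 2.2), so it takes more than one grip. Turns with light friction (0.12 N m), stays where left, sinks 4 mm per full turn.
- nut_c (a joint): Turn of the clamp nut belonging to switch key_c (rad). Grows as it is turned clockwise seen from above (tightening); starts between 0 and 0.8, stops tight at 2.5 at the healthy switch (a faulty one's binds at 2.2), so it takes more than one grip. Turns with light friction (0.12 N m), stays where left, sinks 4 mm per full turn.
- spool_mid (a point): Bystander: steel solder spool standing on the left end of the jig plate, 54 mm across, 48 mm tall; point at its middle. Not to be disturbed.
- driver_mid (a point): Bystander: screwdriver, 190 mm long, lying along the far edge of the jig plate; point at its middle. Not to be disturbed.
- tray_mid (a point): Bystander: white parts tray 75 x 50 x 22 mm on the right end of the jig plate; point at its middle. Not to be disturbed.
- relay_mid (a point): Bystander: clear relay 30 x 26 x 36 mm standing on the plate between the left and middle switch boxes; point at its middle. Not to be disturbed.
- can_mid (a point): Bystander: capacitor can, 26 mm across, 40 mm tall, standing on the plate between the middle and right switch boxes; point at its middle. Not to be disturbed.
- flux_mid (a point): Bystander: black flux bottle, 44 mm across, 120 mm tall, on the table to the right; point at its middle. Not to be disturbed.
- meter_mid (a point): Bystander: yellow multimeter 170 x 85 x 36 mm lying on the table to the left; point at its middle. Not to be disturbed.
- brush_mid (a point): Bystander: brush 160 mm long lying on the table to the right; point at its middle. Not to be disturbed.

How it is judged:
By the outcome, as a careful person would: the job done as asked, in the order asked, and still so for the second after the job is handed in, with the robot touching nothing.
It also fails if it takes over 67 s, if anything falls off the work surface, if the arm or the gripper's body presses on something with over 40 N, if the wrist force passes 120 N, or if a joint passes its speed limit or range.

## Working session

There is one attempt and no reset: what is moved stays moved. The work goes in short steps, Python scripts to look and compute and a tool call to move; the robot and the scene stay as the last step left them, time stands still between calls to the robot, and variables do not carry over. Pictures are saved under pics/ and viewed, at most 10 in all, crops included, and the job is handed in when it is done.

Besides the shell and the picture viewer there is one more tool, called after ">>>" in YAML: its name, and indented under it one key for each argument. jog_arm: Moves the arm, as the interface text tells. Shift numbers are shares of 12 cm and turn numbers shares of pi/2 rad, none past 1 either way. Its arguments: {"type":"object","properties":{"increments":{"type":"array"},"force":{"type":"number"}},"required":["increments"]}

```bash
mkdir -p pics
python3 - <<'E'
from plant import get_state, imaging, job, ctrl
import cv2,numpy as np
s=get_state();print({k:np.round(v,3) for k,v in s.items()},ctrl.finger_overhang)
for n in("top","scene"):
    d=imaging.read_camera(n);cv2.imwrite(f"pics/{n}.png",d["frame"]);np.savez(f"{n}.npz",**d)
    print(n,d["camera_matrix"],d["extrinsics"],[k for k in d])
E
```

```text
{'time': np.float64(0.0), 'qpos': array([ 0.997,  0.287,  1.578,  0.   ,  1.279, -0.15 ]), 'dq': array([ 0.002,  0.   ,  0.001,  0.001, -0.001, -0.   ]), 'joint_efforts': array([-0.0000e+00, -4.0596e+01, -2.9264e+01, -0.0000e+00,  6.0000e-03,
        0.0000e+00]), 'eef_pos': array([0.277, 0.615, 0.255]), 'tcp_rot': array([ 0.21 ,  0.978, -0.001, -0.   ]), 'contact_force': array([0.516, 0.347, 0.172]), 'wrist_torque': array([ 0.017, -0.022,  0.004]), 'finger_force': np.float64(0.0), 'opening': np.float64(1.001)} 0.025
top [[463.08085334   0.         311.85259974]
 [  0.         463.08085334 205.55119364]
 [  0.           0.           1.        ]] [[-2.08479027e-02  9.95657360e-01 -9.07291930e-02  3.76539441e-01]
 [-9.99782453e-01 -2.07036230e-02  2.53118837e-03  2.60082616e-02]
 [ 6.41773325e-04  9.07622250e-02  9.95872385e-01  1.80202873e+00]
 [ 0.00000000e+00  0.00000000e+00  0.00000000e+00  1.00000000e+00]] ['frame', 'depth', 'camera_matrix', 'extrinsics']
scene [[442.62178843   0.         324.92565324]
 [  0.         442.62178843 200.20209381]
 [  0.           0.           1.        ]] [[ 0.03187337 -0.5895179   0.80712622  1.80562621]
 [ 0.99932256  0.0039312  -0.03659188 -0.05100175]
 [ 0.0183986   0.80774575  0.58924384  0.98832194]
 [ 0.          0.          0.          1.        ]] ['frame', 'depth', 'camera_matrix', 'extrinsics']
```

View pics/top.png

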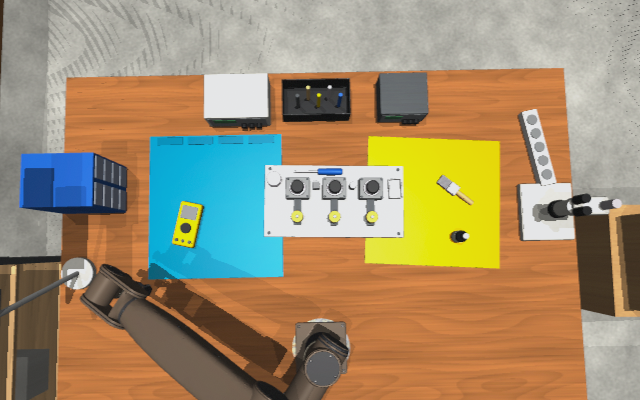

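The top view shows the jig at about (264–404, 165–238), the caps near (297/335/372, 187) and the nuts near (297/334/372, 217).

```bash
cat > h.py <<'E'
import numpy as np,cv2
def ray(d,u,v,z,E=None):
    K=d["camera_matrix"];E=d["extrinsics"] if E is None else E
    r=E[:3,:3]@np.array([(u-K[0,2])/K[0,0],-(v-K[1,2])/K[1,1],-1]);c=E[:3,3]
    return c+r*(z-c[2])/r[2]
E
python3 - <<'E'
from h import *
d=dict(np.load("top.npz"));f=d["frame"];hsv=cv2.cvtColor(f,cv2.COLOR_BGR2HSV)
roi=np.zeros(f.shape[:2],np.uint8);roi[176:232,283:387]=255
yl=cv2.inRange(hsv,(18,90,90),(40,255,255))&roi
bk=cv2.inRange(hsv,(0,0,0),(180,255,62))&roi; bk[203:]=0
for m,z in((yl,.081),(bk,.104)):
    n,_,st,c=cv2.connectedComponentsWithStats(m)
    for i in range(1,n):
        if st[i,4]>25: 
            x,y,w,h,a=st[i]; print(c[i].round(1),st[i],ray(d,*c[i],z).round(4),ray(d,x+(w-1)/2,y+(h-1)/2,z).round(4))
cv2.imwrite("pics/c.png",cv2.resize(f[155:245,255:410],None,fx=5,fy=5,interpolation=cv2.INTER_NEAREST))
E
```

```text
[296.8 215.9] [291 210  12  12 100] [0.4957 0.0784 0.081 ] [0.4973 0.0796 0.081 ]
[334.  216.4] [329 211  11  12  96] [ 0.4909 -0.0599  0.081 ] [ 0.4907 -0.06    0.081 ]
[371.5 216.5] [366 211  12  12 106] [ 0.488  -0.1995  0.081 ] [ 0.4878 -0.1996  0.081 ]
[335.  198.2] [323 198  22   2  28] [ 0.5566 -0.0642  0.104 ] [ 0.5557 -0.0587  0.104 ]
```

View pics/c.png

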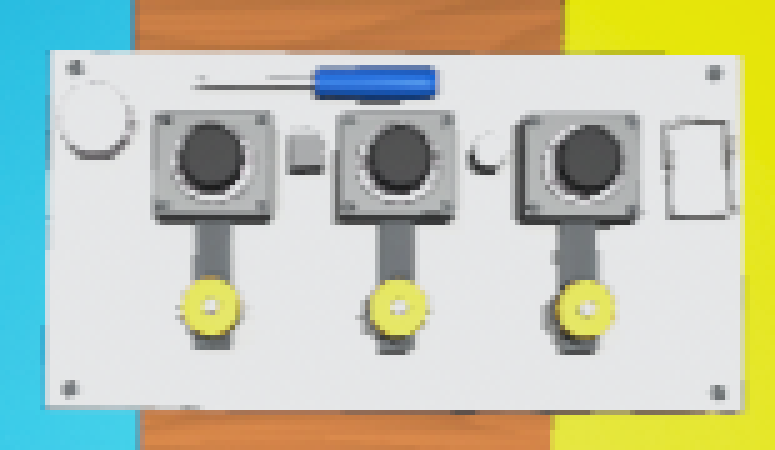

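>>> jog_arm:
  increments:
    - {"dx":0.6,"dy":-1,"gripper":-1}
    - {"dx":0.6,"dy":-1,"gripper":-1}
    - {"dx":0.6,"dy":-1,"gripper":-1}
  force: 40

```text
$.increments[0]: bad value
```

>>> jog_arm:
  increments:
    - {"dx":0.6,"dy":-1,"gripper":-1}
    - {"dx":0.6,"dy":-1,"gripper":-1}
    - {"dx":0.6,"dy":-1,"gripper":-1}

```text
$.increments[0]: bad value
```

>>> jog_arm:
  increments:
    - {"dx":0.6,"dy":-1,"gripper":-1}
    - {"dx":0.6,"dy":-1,"gripper":-1}
    - {"dx":0.6,"dy":-1,"gripper":-1}

```text
$.increments[0]: bad value
```

>>> jog_arm:
  increments:
    - {"dx":0.5,"dy":-1,"gripper":-1}
    - {"dx":0.5,"dy":-1,"gripper":-1}
    - {"dx":0.5,"dy":-1,"gripper":-1}
    - {"dx":0.5,"dy":-1,"gripper":-1}

```text
$.increments[0]: bad value
```

>>> jog_arm:
  increments:
    - {"dx":0.6,"dy":-1,"dz":0,"ax":0,"ay":0,"az":0,"gripper":-1}
    - {"dx":0.6,"dy":-1,"dz":0,"ax":0,"ay":0,"az":0,"gripper":-1}
    - {"dx":0.6,"dy":-1,"dz":0,"ax":0,"ay":0,"az":0,"gripper":-1}
  force: 40

```text
time: 0.4
eef_pos: [0.35, 0.4933, 0.2555]
tcp_rot: [0.21, 0.978, -0.001, -0.0]
contact_force: [0.9, -0.5, -0.4]
opening: 0.512
finger_force: 0.0
```

>>> jog_arm:
  increments:
    - {"dx":0.6,"dy":-1,"dz":0,"ax":0,"ay":0,"az":0,"gripper":-1}
    - {"dx":0.6,"dy":-1,"dz":0,"ax":0,"ay":0,"az":0,"gripper":-1}
    - {"dx":0.6,"dy":-1,"dz":0,"ax":0,"ay":0,"az":0,"gripper":-1}

```text
time: 0.7
eef_pos: [0.4222, 0.3729, 0.2558]
tcp_rot: [0.211, 0.978, -0.0, -0.0]
contact_force: [0.1, -0.5, -0.1]
opening: -0.003
finger_force: 0.0
```

>>> jog_arm:
  increments:
    - {"dx":0.6,"dy":-1,"dz":0,"ax":0,"ay":0,"az":0,"gripper":-1}
    - {"dx":0.6,"dy":-1,"dz":0,"ax":0,"ay":0,"az":0,"gripper":-1}
    - {"dx":0.6,"dy":-1,"dz":0,"ax":0,"ay":0,"az":0,"gripper":-1}

```text
time: 1.0
eef_pos: [0.4942, 0.2529, 0.2559]
tcp_rot: [0.211, 0.978, -0.0, -0.0]
contact_force: [1.2, -0.3, -1.2]
opening: -0.002
finger_force: 0.0
```

>>> jog_arm:
  increments:
    - {"dx":0,"dy":-0.6,"dz":0,"ax":0,"ay":0,"az":0,"gripper":-1}
    - {"dx":0,"dy":-0.6,"dz":0,"ax":0,"ay":0,"az":0,"gripper":-1}
    - {"dx":0,"dy":-0.6,"dz":0,"ax":0,"ay":0,"az":0,"gripper":-1}

```text
time: 1.3
eef_pos: [0.4935, 0.1808, 0.2557]
tcp_rot: [0.212, 0.977, -0.0, -0.0]
contact_force: [0.8, -0.3, -1.2]
opening: -0.001
finger_force: 0.0
```

Run:
```python
from plant import get_state, imaging
from h import *
from scipy.spatial.transform import Rotation as R
s=get_state();w=imaging.read_camera("wrist");cv2.imwrite("pics/w1.png",w["frame"])
T=np.eye(4);T[:3,:3]=R.from_quat(s["tcp_rot"]).as_matrix();T[:3,3]=s["eef_pos"]
np.savez("w1.npz",E=T@w["mount"],**w);print(s["qpos"].round(3),s["eef_pos"].round(4),w["mount"].round(3))
d=dict(np.load("top.npz"))
for p in((297,186.2),(334.6,186.4),(372.3,186.6)):print(ray(d,*p,.105).round(4))
```

```text
[ 0.158 -0.044  1.941 -0.     1.246 -0.984] [0.4935 0.1808 0.2557] [[-0.001  0.95   0.313  0.081]
 [ 1.     0.     0.001  0.001]
 [ 0.     0.313 -0.95  -0.118]
 [ 0.     0.     0.     1.   ]]
[0.604 0.075 0.105]
[ 0.6004 -0.0638  0.105 ]
[ 0.5968 -0.203   0.105 ]
```

View pics/w1.png

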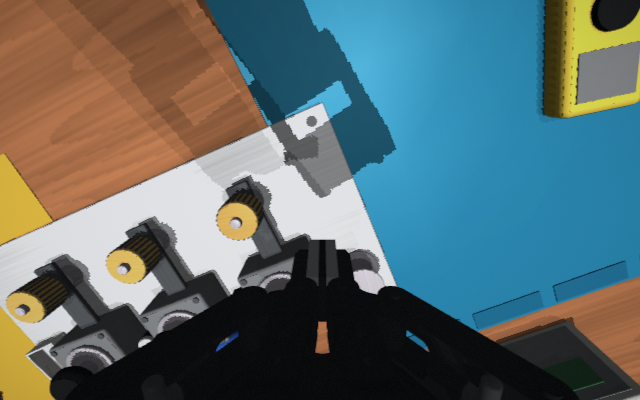

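The wrist view shows the nuts at about (237,221), (130,260) and (38,295), consistent with the top view. The cap positions agree too, so I'm moving over cap 1.

>>> jog_arm:
  increments:
    - {"dx":0.93,"dy":-0.88,"dz":0,"ax":0,"ay":0,"az":0,"gripper":-1}
    - {"dx":0.93,"dy":-0.88,"dz":0,"ax":0,"ay":0,"az":0,"gripper":-1}
    - {"dx":0.93,"dy":-0.88,"dz":0,"ax":0,"ay":0,"az":0,"gripper":-1}
    - {"dx":0.93,"dy":-0.88,"dz":0,"ax":0,"ay":0,"az":0,"gripper":-1}
    - {"dx":0.93,"dy":-0.88,"dz":-0.4,"ax":0,"ay":0,"az":0,"gripper":-1}
    - {"dx":0.93,"dy":-0.88,"dz":-0.7,"ax":0,"ay":0,"az":0,"gripper":-1}
    - {"dx":0.93,"dy":-0.88,"dz":-0.9,"ax":0,"ay":0,"az":0,"gripper":-1}
    - {"dx":0.93,"dy":-0.88,"dz":-0.97,"ax":0,"ay":0,"az":0,"gripper":-1}
    - {"dx":0.93,"dy":-0.88,"dz":-0.97,"ax":0,"ay":0,"az":0,"gripper":-1}
    - {"dx":0.93,"dy":-0.88,"dz":-0.97,"ax":0,"ay":0,"az":0,"gripper":-1}

```text
time: 2.35
eef_pos: [0.606, 0.0786, 0.1415]
tcp_rot: [0.21, 0.978, 0.0, 0.001]
contact_force: [0.6, -0.1, 0.1]
opening: 0.001
finger_force: 0.0
```

```bash
cat > f.py <<'E'
from plant import get_state, imaging
import numpy as np
a=[]
for i in range(6):
    s=get_state();a.append(s["contact_force"]);imaging.read_camera("top")
a=np.array(a);print(s["eef_pos"].round(4),a.mean(0).round(2),a[:,2].round(2),s["time"])
E
python3 f.py
```

```text
[0.606  0.0777 0.1416] [0.29 0.17 0.64] [ 0.06  1.79  0.16 -0.05  1.37  0.51] 2.6
```

>>> jog_arm:
  increments:
    - {"dx":0,"dy":-0.02,"dz":-0.06,"ax":0,"ay":0,"az":0,"gripper":-1}
    - {"dx":0,"dy":-0.02,"dz":-0.09,"ax":0,"ay":0,"az":0,"gripper":-1}
    - {"dx":0,"dy":-0.02,"dz":-0.115,"ax":0,"ay":0,"az":0,"gripper":-1}
    - {"dx":0,"dy":-0.02,"dz":-0.115,"ax":0,"ay":0,"az":0,"gripper":-1}

```text
time: 3.05
eef_pos: [0.6053, 0.0749, 0.1261]
tcp_rot: [0.21, 0.978, -0.0, 0.0]
contact_force: [-1.0, -1.9, 3.3]
opening: -0.001
finger_force: 1.8
```

```bash
python3 f.py
```

```text
[0.6053 0.075  0.1265] [-0.87 -1.84  3.45] [3.29 2.98 4.24 3.62 2.54 4.05] 3.3
```

>>> jog_arm:
  increments:
    - {"dx":0,"dy":0,"dz":-0.02,"ax":0,"ay":0,"az":0,"gripper":-1}
    - {"dx":0,"dy":0,"dz":-0.042,"ax":0,"ay":0,"az":0,"gripper":-1}
    - {"dx":0,"dy":0,"dz":-0.042,"ax":0,"ay":0,"az":0,"gripper":-1}

```text
time: 3.65
eef_pos: [0.6054, 0.0751, 0.1212]
tcp_rot: [0.21, 0.978, -0.0, 0.0]
contact_force: [-0.4, -1.9, 5.5]
opening: -0.001
finger_force: 3.0
```

```bash
python3 f.py
```

```text
[0.6054 0.0751 0.1215] [-0.88 -2.37  5.81] [5.48 5.87 5.   6.61 6.28 5.59] 3.9
```

The left switch is spongy, since the force climbs steadily. Next is the middle one.

>>> jog_arm:
  increments:
    - {"dx":0,"dy":0,"dz":0.3,"ax":0,"ay":0,"az":0,"gripper":-1}
    - {"dx":-0.04,"dy":-0.4,"dz":0.3,"ax":0,"ay":0,"az":0,"gripper":-1}
    - {"dx":-0.04,"dy":-0.8,"dz":0.3,"ax":0,"ay":0,"az":0,"gripper":-1}
    - {"dx":-0.04,"dy":-1,"dz":0.3,"ax":0,"ay":0,"az":0,"gripper":-1}

```text
time: 4.35
eef_pos: [0.5998, -0.0466, 0.1562]
tcp_rot: [0.211, 0.977, 0.0, -0.0]
contact_force: [0.3, 0.9, 0.0]
opening: -0.004
finger_force: 0.0
```

>>> jog_arm:
  increments:
    - {"dx":0,"dy":-0.155,"dz":0,"ax":0,"ay":0,"az":0,"gripper":-1}
    - {"dx":0,"dy":-0.155,"dz":-0.12,"ax":0,"ay":0,"az":0,"gripper":-1}
    - {"dx":0,"dy":-0.155,"dz":-0.2,"ax":0,"ay":0,"az":0,"gripper":-1}
    - {"dx":0,"dy":-0.155,"dz":-0.23,"ax":0,"ay":0,"az":0,"gripper":-1}
    - {"dx":0,"dy":-0.155,"dz":-0.25,"ax":0,"ay":0,"az":0,"gripper":-1}
    - {"dx":0,"dy":-0.155,"dz":-0.25,"ax":0,"ay":0,"az":0,"gripper":-1}

```text
time: 4.95
eef_pos: [0.5995, -0.0624, 0.1266]
tcp_rot: [0.209, 0.978, -0.001, -0.002]
contact_force: [-4.6, -1.9, 6.3]
opening: -0.001
finger_force: 3.0
```

```bash
python3 f.py
```

```text
[ 0.5995 -0.0624  0.1273] [-4.21 -2.4   6.39] [6.31 6.27 6.67 6.69 6.83 5.58] 5.2
```

>>> jog_arm:
  increments:
    - {"dx":0,"dy":0,"dz":-0.02,"ax":0,"ay":0,"az":0,"gripper":-1}
    - {"dx":0,"dy":0,"dz":-0.045,"ax":0,"ay":0,"az":0,"gripper":-1}
    - {"dx":0,"dy":0,"dz":-0.045,"ax":0,"ay":0,"az":0,"gripper":-1}

```text
time: 5.55
eef_pos: [0.6001, -0.0621, 0.1208]
tcp_rot: [0.21, 0.978, 0.0, -0.0]
contact_force: [-0.3, -0.2, 2.1]
opening: 0.001
finger_force: 0.7
```

```bash
python3 f.py
```

```text
[ 0.6002 -0.0625  0.1214] [-0.34  0.56  1.36] [2.09 1.47 1.19 1.29 0.87 1.26] 5.8
```

The middle switch snapped over: 6.4 N falling to about 1.4 N, so it is the healthy one. Next I go above its nut with the gripper open.

>>> jog_arm:
  increments:
    - {"dx":0,"dy":0,"dz":0.4,"ax":0,"ay":0,"az":0,"gripper":-1}
    - {"dx":0,"dy":0,"dz":0.7,"ax":0,"ay":0,"az":0,"gripper":-1}
    - {"dx":-0.4,"dy":0.02,"dz":0.7,"ax":0,"ay":0,"az":0,"gripper":1}
    - {"dx":-0.8,"dy":0.02,"dz":0.7,"ax":0,"ay":0,"az":0,"gripper":1}
    - {"dx":-0.91,"dy":0.02,"dz":0.7,"ax":0,"ay":0,"az":0,"gripper":1}
    - {"dx":-0.91,"dy":0.02,"dz":0.7,"ax":0,"ay":0,"az":0,"gripper":1}
    - {"dx":-0.91,"dy":0.02,"dz":0.7,"ax":0,"ay":0,"az":0,"gripper":1}
    - {"dx":-0.91,"dy":0.02,"dz":0.7,"ax":0,"ay":0,"az":0,"gripper":1}

```text
time: 6.65
eef_pos: [0.4923, -0.0612, 0.2061]
tcp_rot: [0.21, 0.978, -0.0, 0.001]
contact_force: [-0.7, 0.5, 0.3]
opening: 0.992
finger_force: 0.0
```

Run:
```python
from plant import get_state, imaging
from h import *
from scipy.spatial.transform import Rotation as R
s=get_state();w=imaging.read_camera("wrist");f=w["frame"]
T=np.eye(4);T[:3,:3]=R.from_quat(s["tcp_rot"]).as_matrix();T[:3,3]=s["eef_pos"];E=T@w["mount"]
print(s["qpos"].round(3),s["eef_pos"].round(4),s["opening"])
hsv=cv2.cvtColor(f,cv2.COLOR_BGR2HSV);m=cv2.inRange(hsv,(15,90,120),(30,255,255))
n,_,st,c=cv2.connectedComponentsWithStats(m)
for i in range(1,n):
    if st[i,4]>200:print(st[i],c[i].round(1),ray(w,*c[i],.080,E).round(4))
cv2.imwrite("pics/w2.png",f)
```

```text
[-0.329 -0.066  2.056  0.     1.15  -1.476] [ 0.4923 -0.0612  0.2061] 0.9917563168521872
[    0    61   192   302 33775] [ 72.1 206.9] [ 0.4126 -0.2625  0.08  ]
[ 459  104   55   54 2075] [485.5 130.4] [0.4961 0.0809 0.08  ]
[ 158  231   48   42 1387] [181.7 251.4] [ 0.4886 -0.1995  0.08  ]
[  0 368  30  32 760] [ 12. 385.] [ 0.5511 -0.4555  0.08  ]
[132 370  46  30 932] [155.5 387.4] [ 0.6179 -0.3159  0.08  ]
```

View pics/w2.png

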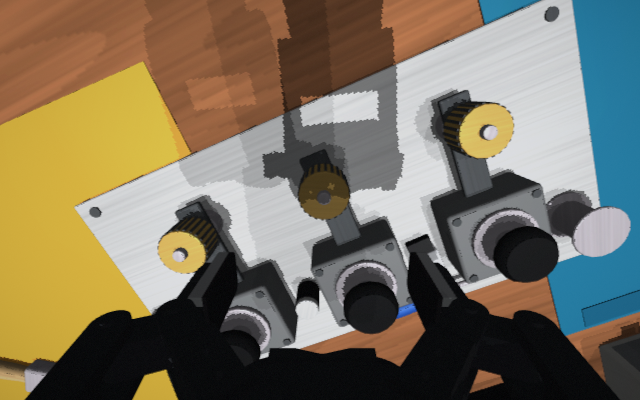

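The wrist view shows nut 2 at (324,192), shaded, with nuts 1 and 3 at (485,130) and (182,251). Their midpoint is (0.492, −0.059), so the tool is already centred. Descending to grip.

>>> jog_arm:
  increments:
    - {"dx":0,"dy":0.01,"dz":-0.4,"ax":0,"ay":0,"az":0,"gripper":1}
    - {"dx":0,"dy":0.01,"dz":-0.7,"ax":0,"ay":0,"az":0,"gripper":1}
    - {"dx":0,"dy":0.01,"dz":-0.9,"ax":0,"ay":0,"az":0,"gripper":1}
    - {"dx":0,"dy":0.01,"dz":-0.9,"ax":0,"ay":0,"az":0,"gripper":1}

```text
time: 7.1
eef_pos: [0.4889, -0.0589, 0.0936]
tcp_rot: [0.21, 0.978, 0.0, -0.004]
contact_force: [0.7, 1.0, 0.1]
opening: 0.998
finger_force: 0.0
```

>>> jog_arm:
  increments:
    - {"dx":0,"dy":0,"dz":-0.12,"ax":0,"ay":0,"az":0,"gripper":1}
    - {"dx":0,"dy":0,"dz":-0.23,"ax":0,"ay":0,"az":0,"gripper":1}
    - {"dx":0,"dy":0,"dz":-0.23,"ax":0,"ay":0,"az":0,"gripper":1}

```text
time: 7.4
eef_pos: [0.4908, -0.0595, 0.0692]
tcp_rot: [0.21, 0.978, 0.0, -0.001]
contact_force: [-0.5, -1.0, 0.1]
opening: 1.002
finger_force: 0.0
```

>>> jog_arm:
  increments:
    - {"dx":0,"dy":0,"dz":0,"ax":0,"ay":0,"az":0,"gripper":-1}
    - {"dx":0,"dy":0,"dz":0,"ax":0,"ay":0,"az":0,"gripper":-1}
    - {"dx":0,"dy":0,"dz":0,"ax":0,"ay":0,"az":0,"gripper":-1}
    - {"dx":0,"dy":0,"dz":0,"ax":0,"ay":0,"az":0,"gripper":-1}
    - {"dx":0,"dy":0,"dz":0,"ax":0,"ay":0,"az":0,"gripper":-1}
    - {"dx":0,"dy":0,"dz":0,"ax":0,"ay":0,"az":0,"gripper":-1}
    - {"dx":0,"dy":0,"dz":0,"ax":0,"ay":0,"az":0,"gripper":-1}
  force: 40

```text
time: 8.1
eef_pos: [0.492, -0.0596, 0.0713]
tcp_rot: [0.21, 0.978, 0.0, 0.001]
contact_force: [-0.3, 1.7, 6.2]
opening: 0.51
finger_force: 40.3
```

>>> jog_arm:
  increments:
    - {"dx":0,"dy":0,"dz":0,"ax":0,"ay":0,"az":-0.09,"gripper":-1}
    - {"dx":0,"dy":0,"dz":0,"ax":0,"ay":0,"az":-0.18,"gripper":-1}
    - {"dx":0,"dy":0,"dz":0,"ax":0,"ay":0,"az":-0.27,"gripper":-1}
    - {"dx":0,"dy":0,"dz":0,"ax":0,"ay":0,"az":-0.36,"gripper":-1}
    - {"dx":0,"dy":0,"dz":-0.004,"ax":0,"ay":0,"az":-0.45,"gripper":-1}
    - {"dx":0,"dy":0,"dz":-0.004,"ax":0,"ay":0,"az":-0.54,"gripper":-1}
    - {"dx":0,"dy":0,"dz":-0.004,"ax":0,"ay":0,"az":-0.63,"gripper":-1}
    - {"dx":0,"dy":0,"dz":-0.008,"ax":0,"ay":0,"az":-0.72,"gripper":-1}
    - {"dx":0,"dy":0,"dz":-0.008,"ax":0,"ay":0,"az":-0.81,"gripper":-1}
    - {"dx":0,"dy":0,"dz":-0.008,"ax":0,"ay":0,"az":-0.85,"gripper":-1}

```text
time: 9.1
eef_pos: [0.4932, -0.0589, 0.0705]
tcp_rot: [0.772, 0.636, 0.003, 0.001]
contact_force: [4.6, 6.3, 3.8]
opening: 0.502
finger_force: 40.3
```

```bash
cat > t.py <<'E'
from plant import get_state
s=get_state()
for k in("qpos","contact_force","wrist_torque","opening","finger_force"):print(k,s[k].round(3))
E
python3 t.py
```

```text
qpos [-0.325  0.137  2.134  0.004  0.866 -0.135]
contact_force [4.56  6.284 3.799]
wrist_torque [ 0.91  -0.574  0.147]Traceback (most recent call last):
  File "t.py", line 3, in <module>
    for k in("qpos","contact_force","wrist_torque","opening","finger_force"):print(k,s[k].round(3))
                                                                                     ^^^^^^^^^^
AttributeError: 'float' object has no attribute 'round'
```

>>> jog_arm:
  increments:
    - {"dx":0,"dy":0,"dz":0,"ax":0,"ay":0,"az":-0.08,"gripper":-1}
    - {"dx":0,"dy":0,"dz":0,"ax":0,"ay":0,"az":-0.16,"gripper":-1}
    - {"dx":0,"dy":0,"dz":0,"ax":0,"ay":0,"az":-0.24,"gripper":-1}
    - {"dx":0,"dy":0,"dz":0,"ax":0,"ay":0,"az":-0.24,"gripper":-1}

```text
time: 9.5
eef_pos: [0.4936, -0.0591, 0.0703]
tcp_rot: [0.877, 0.48, 0.003, 0.001]
contact_force: [7.5, 5.0, 0.7]
opening: 0.504
finger_force: 40.5
```

```bash
sed -i 's/s\[k\].round(3)/s[k]/' t.py; python3 t.py
```

```text
qpos [-0.32496785  0.13723111  2.13354267  0.004333    0.86444122  0.241248  ]
contact_force [7.51638174 4.99405596 0.69877785]
wrist_torque [ 0.8311396  -0.82495461 -0.17345378]
opening 0.504434471422392
finger_force 40.53285241127014
```

>>> jog_arm:
  increments:
    - {"dx":0,"dy":0,"dz":0,"ax":0,"ay":0,"az":-0.05,"gripper":-1}
    - {"dx":0,"dy":0,"dz":0,"ax":0,"ay":0,"az":-0.1,"gripper":-1}
    - {"dx":0,"dy":0,"dz":0,"ax":0,"ay":0,"az":-0.15,"gripper":-1}
    - {"dx":0,"dy":0,"dz":0,"ax":0,"ay":0,"az":-0.2,"gripper":-1}

```text
time: 9.9
eef_pos: [0.4939, -0.0593, 0.0702]
tcp_rot: [0.941, 0.337, 0.004, 0.001]
contact_force: [8.3, 5.4, -1.0]
opening: 0.507
finger_force: 40.8
```

```bash
python3 t.py
```

```text
qpos [-0.32506752  0.13756371  2.13345582  0.00373812  0.8629142   0.55562605]
contact_force [ 8.30821578  5.41435784 -1.00754225]
wrist_torque [ 0.73114824 -1.08209067  0.11302255]
opening 0.5074378725788409
finger_force 40.80993890762329
```

>>> jog_arm:
  increments:
    - {"dx":-0.005,"dy":0,"dz":0,"ax":0,"ay":0,"az":-0.05,"gripper":-1}
    - {"dx":-0.005,"dy":0,"dz":0,"ax":0,"ay":0,"az":-0.1,"gripper":-1}
    - {"dx":-0.005,"dy":0,"dz":0,"ax":0,"ay":0,"az":-0.15,"gripper":-1}
    - {"dx":-0.005,"dy":0,"dz":0,"ax":0,"ay":0,"az":-0.2,"gripper":-1}

```text
time: 10.3
eef_pos: [0.4915, -0.0606, 0.07]
tcp_rot: [0.982, 0.19, 0.001, 0.002]
contact_force: [-1.2, -2.0, 3.0]
opening: 0.503
finger_force: 41.7
```

```bash
python3 t.py
```

```text
qpos [-0.32648019  0.13577402  2.13577986 -0.0039566   0.86672542  0.86503421]
contact_force [-1.24033624 -2.02995287  2.99222007]
wrist_torque [-0.14710247  0.24609718  1.31747691]
opening 0.502505211145912
finger_force 41.72998666763306
```

>>> jog_arm:
  increments:
    - {"dx":0,"dy":0,"dz":0,"ax":0,"ay":0,"az":-0.04,"gripper":-1}
    - {"dx":0,"dy":0,"dz":0,"ax":0,"ay":0,"az":-0.04,"gripper":-1}
    - {"dx":0,"dy":0,"dz":0,"ax":0,"ay":0,"az":-0.04,"gripper":-1}

```text
time: 10.6
eef_pos: [0.4915, -0.0605, 0.07]
tcp_rot: [0.987, 0.158, 0.001, 0.001]
contact_force: [0.6, -2.1, 4.5]
opening: 0.503
finger_force: 41.8
```

```bash
python3 t.py
```

```text
qpos [-3.27030592e-01  1.35690943e-01  2.13591848e+00 -2.12619601e-03
  8.67146174e-01  9.27300928e-01]
contact_force [ 0.55603751 -2.07209503  4.5165972 ]
wrist_torque [-0.40575425 -0.02271569  0.72056314]
opening 0.5032760003131664
finger_force 41.781572699546814
```

The torque jumped to 1.3 N m and held at the stop, so the nut is tight. Releasing and lifting clear.

>>> jog_arm:
  increments:
    - {"dx":0,"dy":0,"dz":0,"ax":0,"ay":0,"az":-0.04,"gripper":1}
    - {"dx":0,"dy":0,"dz":0,"ax":0,"ay":0,"az":-0.04,"gripper":1}
    - {"dx":0,"dy":0,"dz":0,"ax":0,"ay":0,"az":-0.04,"gripper":1}
    - {"dx":0,"dy":0,"dz":0,"ax":0,"ay":0,"az":-0.04,"gripper":1}
    - {"dx":0,"dy":0,"dz":0,"ax":0,"ay":0,"az":-0.04,"gripper":1}
    - {"dx":0,"dy":0,"dz":0.3,"ax":0,"ay":0,"az":-0.04,"gripper":1}
    - {"dx":0,"dy":0,"dz":0.6,"ax":0,"ay":0,"az":-0.04,"gripper":1}
    - {"dx":0,"dy":0,"dz":1,"ax":0,"ay":0,"az":-0.04,"gripper":1}
    - {"dx":0,"dy":0,"dz":1,"ax":0,"ay":0,"az":-0.04,"gripper":1}
    - {"dx":0,"dy":0,"dz":1,"ax":0,"ay":0,"az":-0.04,"gripper":1}

```text
time: 11.6
eef_pos: [0.4913, -0.0599, 0.1906]
tcp_rot: [0.992, 0.126, 0.002, 0.001]
contact_force: [-0.1, 0.3, -0.4]
opening: 0.997
finger_force: 0.0
```

```bash
python3 t.py
python3 - <<'E'
from plant import imaging
import cv2
cv2.imwrite("pics/w3.png",imaging.read_camera("wrist")["frame"])
E
```

```text
qpos [-3.26746162e-01 -5.11967392e-02  2.07244915e+00  1.25496439e-04
  1.11686530e+00  9.92204465e-01]
contact_force [-0.13283301  0.25615765 -0.37881492]
wrist_torque [ 0.01032294 -0.04012985 -0.00927786]
opening 0.9969255494113215
finger_force 0.0
```

View pics/w3.png

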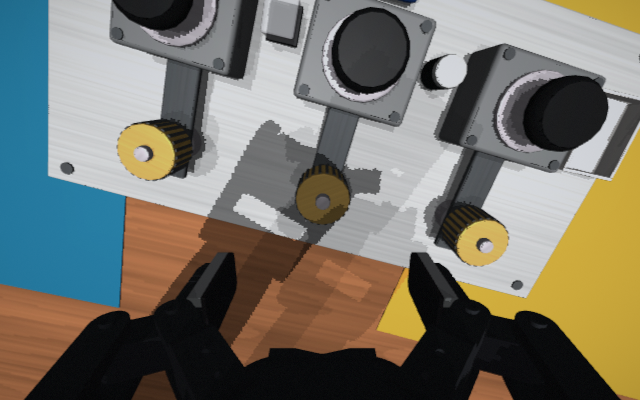

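The wrist view shows nut 2 at (323,194) released and everything else standing. The tool is clear, so I'm handing in.

```bash
python3 -c "
from plant import job;print(job.sign_off())"
```

```text
the job is handed in; nothing more can be done
None
```

The middle switch is the healthy one (6.4 N, snapping over to about 1.4 N); I screwed its nut down clockwise to its stop and handed in the job with the arm clear; the left switch felt spongy, and I did not press the right one because the healthy one was already found.

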